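# Hold test tweezers at the 12 mm mark for their open-circuit zero

## Robot

A 7-joint arm with a two-finger parallel gripper is mounted at the origin on the work surface. World frame = base frame: x ahead of the robot, y to its left, z up, the work surface at z = 0. Lengths are in m, angles in rad, forces in N, time in s.
With the tool pointing down it reaches from about 0.4 to 0.875 m from the base axis. Payload 19.3 kg.
Tool frame: the origin (TCP) lies at the very end of the fingers, on their centre line; the grasp point (between the pads) lies 19 mm behind it; x points along the fingers, y is the direction in which the jaws open and shut, and the axes are right-handed (so a half turn about x gives the same grasp; the last joint's range is limited). The gripper opens to 85 mm and grips with 20 to 120 N. Pads are 22 mm wide; open, the fingers measure 114 mm over their backs; the gripper's body (76 mm by 85 mm) begins 54 mm behind the grasp point. The pads swing forward as they close: fully open they stand 13 mm farther back than shut.
Start: joints at [1.148, 0.521, -0.036, 1.599, 0.021, 1.021, -0.113], TCP at [0.216, -0.587, 0.231] pointing down, gripper open.
Joint ranges: [-2.91, 2.91], [-0.3, 2.13], [-1.5, 1.42], [0.17, 2.43], [-1.26, 4.41], [0.16, 1.93], [-2.52, 2.52]. Speed limits (rad/s): [1.89, 1.89, 2.39, 2.39, 3.01, 3.01, 3.01].

## Interface

Orientations are given as [roll, pitch, yaw] about the fixed x, y, z axes, in that order (R = Rz(yaw) Ry(pitch) Rx(roll)).
In Python, from workcell import bot, grab_frame, job_done gives the robot as it stands.
- The arm moves only by the shell command python3 -m pendant 'ROWS' [OPENING] [FORCE]. ROWS is JSON, a list of rows, each a list of 4 numbers: the shift along the tool's x, y, z in mm, then the turn about the tool's x in degrees. A call has 1 to 12 rows; each row shifts and turns the commanded pose from where the row before left it, along the tool's axes as they then stand; what a row does not reach is not made up. A row lasts 1/8 s, in which the tool goes at most 62.5 mm and 10.7 degrees, less where a joint would pass 70% of its speed; a pose out of reach is approached as far as the arm can. A call is refused whole if a number of a shift passes 62.5 or a number of a turn 10.7, either way. A call with a gripper value outside its range is refused whole. OPENING is the opening, from -1 (shut) to 1 (fully open), set as the call begins (- or left out, the last holds). The fingers move at their own pace and stop on an object; FORCE is the grip in N (left out, the last holds). Time passes only in rows, so rows that do not move let the fingers close. It gives the time, the measured TCP pose, the force and the opening at its end, in the units of the state.
- bot.observe(): the state, without advancing time (a new reading comes with each control period).
- grab_frame(name): name is "side" or "top"; returns a dict with "img" (384x512x3 uint8, red, green, blue), "fovy" (degrees; the focal length in pixels is half the picture's height over the tangent of half this angle, whatever the lens; pixels are square), "cx", "cy" (the principal point, pixels), "R" (3x3) and "t" (3): a world point X has camera coordinates R X + t. Camera axes: x right, y down, z forward; pixel columns grow to the right and rows downward; lengths in m; the calibration is good to about 2 mm. A picture is of the moment at which its call begins. There is no depth.
- job_done(): hands the job in, once; it reports no verdict.
The state is a dict: "clock": time; "qpos": joint angles; "qd": joint speeds; "joint_efforts": joint torques, N m; "position": TCP position; "tool_rot": TCP orientation; "force": force on the tool from outside, world axes, zero at the start; "moment": the same for the moment, N m; "grip_width": finger opening in m.
Only numpy, scipy, OpenCV 4.12 (cv2) and the standard library are available. Lean on these libraries where they do the work, as an engineer would, in place of code of your own. Each camera call takes 0.05 s, during which the arm holds its last target.

## Task

The component-test tweezers are due for their open-circuit zero: first take away the capacitor standing between their tips and stand it upright in the empty compartment of the parts tray. Then pick the tweezers up by their two finger grips, squeeze them until the tips are 12 mm apart (the long line on their scale; the tips must never touch), and finish while still holding them there: level, steady at that gap for a few seconds, some 10 cm above the bench and touching nothing else. Leave the other things on the bench where they are.

Things in the scene. Friction and masses are not known exactly. Their poses are not given: they have to be found in the camera images.
- tweezers_grips (a point): test tweezers flat on the bench: point on their centre line midway between the two finger grips, 12 mm above the underside; x to the tips, y across (the squeeze), z up. Each grip: ribbed grey pad outside a steel arm, x -18 to +18 mm, full height (0 to 24 mm above the underside). At rest their outer faces are 44 (rear) to 50 mm (front) apart, each leaning 0.09 rad; the tip gap is then 36 mm
- tweezers: the same tweezers: grey head with small display, 2 steel arms with brass tips, thin scale strip across the arms; 183 mm long, 24 mm high, 60 g. Origin under the head, 72 mm behind tweezers_grips, between the hinges of the arms, which are sprung open. The head, 34 mm wide, reaches from 48 mm behind to 25 mm ahead of it. Squeeze before lifting: in a light grip the head sags
- tip_left (a point): end of the left (+y) arm's brass tip, on its inner face, 63 mm ahead of tweezers_grips, 12 mm above the underside. Tip gap = distance tip_left to tip_right. At a gap of 12 mm the grips' outer faces are parallel, 34 mm apart, and need 7.5 N a side; from there 1 mm less width closes the tips by about 1.9 mm; 12 N shut them: set the width of the squeeze, not a force
- tip_right (a point): the same point of the right (-y) arm's brass tip. Near the tips, arms and scale strip are at most 19 mm high above the bench
- capacitor_center (a point): brown ceramic 'doorknob' capacitor with steel end caps standing upright between the tips of the tweezers: a cylinder 22 mm in diameter and 46 mm tall, 45 g; this point is its centre, 23 mm above its base. Its z axis is its own axis
- tray_empty (a point): white parts tray fixed to the bench, 150 x 100 mm, walls 15 mm high and 3 mm thick, split by one cross wall into two compartments, each 70 x 94 mm inside; the far one holds two other capacitors (20 mm high at most), the near one is empty. This point is the centre of the empty compartment on its floor, which is 3 mm above the bench; x runs along the 70 mm side, towards the other compartment, y along the 94 mm side
- capacitor: the same capacitor; the origin is the centre of its underside
- tray: the same tray; the origin is the centre of its underside
- tube_rack: white rack of capped sample tubes, 200 x 70 mm, 100 mm tall, fixed; stays where it is (origin: centre of its underside)
- brick: grey block capacitor 26 x 11 x 20 mm in the other compartment of the tray, to be left alone
- puck: brown disc capacitor, 20 mm across, 15 mm high, in the other compartment of the tray, to be left alone
- flask_a: large volumetric flask, 66 mm across, 190 mm tall, bystander
- flask_b: small volumetric flask, 58 mm across, 165 mm tall, bystander
- wash_bottle: white wash bottle, 66 mm across, 180 mm tall, bystander
- screwdriver: screwdriver lying on the bench, 160 mm long, bystander
- mouse: black computer mouse, 100 x 58 x 32 mm, bystander
- jar: small amber jar, 32 mm across, 48 mm tall, bystander

How it is judged:
On the way, in this order (a step that is already met when the one before it is completed fails the run):
1. the capacitor stands upright in the empty compartment of the tray, released (x of capacitor_center in the frame of tray_empty between -0.034 and 0.034 m and y of capacitor_center in the frame of tray_empty between -0.046 and 0.046 m and z of capacitor_center in the frame of tray_empty below 0.028 m and angle between capacitor_center's own z axis and vertical below 0.15 rad and contact force between the fingers and capacitor below 0.1 N and linear speed of capacitor below 0.02 m/s), for 0.3 s.
2. the tweezers are held by the fingers clear of the bench, level, tips 10 to 14 mm apart, for 2 s without a break (distance between tip_left and tip_right between 0.01 and 0.014 m and height (world z) of tweezers_grips above 0.07 m and height (world z) of each of tip_left, tip_right above 0.05 m and angle between tweezers_grips's own z axis and vertical below 0.26 rad and contact force between the fingers and tweezers above 2 N and contact force between tweezers and tray below 0.05 N and contact force between tweezers and tube_rack below 0.05 N and contact force between tweezers and capacitor below 0.05 N and contact force between tweezers and flask_a below 0.05 N and contact force between tweezers and flask_b below 0.05 N and contact force between tweezers and wash_bottle below 0.05 N and contact force between tweezers and screwdriver below 0.05 N and contact force between tweezers and mouse below 0.05 N and contact force between tweezers and jar below 0.05 N), for 2 s.
At the end, for the whole second after the job is handed in: Tweezers still squeezed in the gripper and at rest: tip gap 12 +- 2 mm, level within 15 degrees, grips over 70 mm and tips over 50 mm above the bench, touching nothing else. Capacitor upright (within 8 degrees) on the floor of the tray's empty compartment, let go and at rest (all of step 1 and all of step 2 and linear speed of tweezers below 0.03 m/s and angular speed of tweezers below 0.3 rad/s); the arm keeps its last pose, push and grip.
It fails at once if the tips of the tweezers touch (gap under 1.5 mm) (distance between tip_left and tip_right below 0.0015 m).
It fails at once if the capacitor is knocked over (angle between capacitor_center's own z axis and vertical above 0.7 rad).
It fails at once if another thing on the bench (flasks, wash bottle, screwdriver, mouse, jar, the other two capacitors) is shifted by more than 30 mm (distance of any of brick, puck, flask_a, flask_b, wash_bottle, screwdriver, mouse, jar from where it was at the start of the episode above 0.03 m).
It also fails if it takes over 64 s, if anything falls off the work surface, if the arm or the gripper's body presses on something with over 40 N, if the wrist force passes 120 N, or if a joint passes its speed limit or range.

## Working session

There is one attempt and no reset: what is moved stays moved. The work goes in short steps, Python scripts to look and compute and a shell command to move; the robot and the scene stay as the last step left them, time stands still between calls to the robot, and variables do not carry over. Pictures are saved under pics/ and viewed, and the job is handed in when it is done.

```bash
ls; mkdir -p pics
python3 - <<'E'
from workcell import bot, grab_frame
import cv2, numpy as np
s=bot.observe()
for k in s: print(k, np.round(s[k],4))
for n in("side","top"):
    f=grab_frame(n); cv2.imwrite(f"pics/{n}0.png",f["img"][:,:,::-1])
    print(n,f["fovy"],f["cx"],f["cy"],np.round(f["R"],4).tolist(),np.round(f["t"],4).tolist(), f.keys())
E
```

```text
pics
clock 0.0
qpos [ 1.1478  0.522  -0.0363  1.6     0.0212  1.021  -0.1128]
qd [-0.0005 -0.0019  0.001  -0.0007  0.0007 -0.0011  0.    ]
joint_efforts [-2.10000e-03 -9.27114e+01  1.97870e+00 -3.69936e+01  1.78000e-02
  8.20000e-03  1.00000e-04]
position [ 0.2158 -0.5862  0.2307]
tool_rot [-1.4761  1.5697  2.0182]
force [-0.0827  0.147   0.2177]
moment [-0.0188  0.0012  0.0172]
grip_width 0.0854
side 46.83786568190794 261.90428062645384 193.53401124693434 [[0.9987, -0.0514, -0.0004], [-0.033, -0.6352, -0.7717], [0.0394, 0.7707, -0.636]] [-0.589, 0.0172, 1.155] dict_keys(['img', 'fovy', 'cx', 'cy', 'R', 't'])
top 47.67066633988715 254.68955349362258 187.96907548423067 [[-0.0136, -0.9998, 0.0173], [-0.9865, 0.0106, -0.1636], [0.1634, -0.0193, -0.9864]] [-0.075, 0.5778, 1.1858] dict_keys(['img', 'fovy', 'cx', 'cy', 'R', 't'])
```

View pics/side0.png

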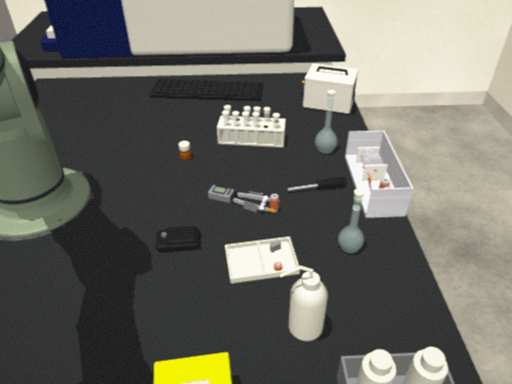

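View pics/top0.png

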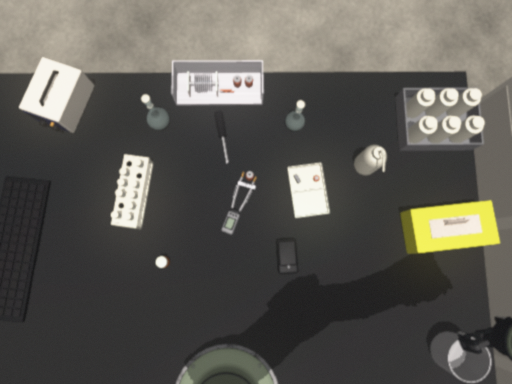

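```bash
cat > h.py <<'E'
from workcell import bot, grab_frame
import cv2, numpy as np
np.set_printoptions(suppress=True,precision=4)
def foc(f): return 192/np.tan(np.radians(f["fovy"])/2)
def proj(f,X):
    c=f["R"]@np.asarray(X,float)+f["t"]; F=foc(f)
    return np.array([F*c[0]/c[2]+f["cx"],F*c[1]/c[2]+f["cy"]])
def plane(f,u,v,z):
    R=np.asarray(f["R"]);t=np.asarray(f["t"]);F=foc(f)
    d=R.T@np.array([(u-f["cx"])/F,(v-f["cy"])/F,1]);o=-R.T@t
    return o+d*(z-o[2])/d[2]
def tri(f,g,a,b):
    A=[];B=[]
    for q,p in((f,a),(g,b)):
        R=np.asarray(q["R"]);t=np.asarray(q["t"]);F=foc(q)
        d=R.T@np.array([(p[0]-q["cx"])/F,(p[1]-q["cy"])/F,1]);d/=np.linalg.norm(d);o=-R.T@t
        P=np.eye(3)-np.outer(d,d);A.append(P);B.append(P@o)
    return np.linalg.solve(sum(A),sum(B))
def crop(f,u0,v0,w,h,s,name):
    im=f["img"][v0:v0+h,u0:u0+w,::-1]
    im=cv2.resize(im,None,fx=s,fy=s,interpolation=cv2.INTER_CUBIC)
    for k in range(0,w,10): cv2.putText(im,str(u0+k),(k*s,8),0,.3,(0,255,255),1); cv2.line(im,(k*s,10),(k*s,14),(0,255,255),1)
    for k in range(0,h,10): cv2.putText(im,str(v0+k),(0,k*s+3),0,.3,(0,255,255),1); cv2.line(im,(20,k*s),(24,k*s),(0,255,255),1)
    cv2.imwrite("pics/"+name+".png",im)
E
python3 - <<'E'
from h import *
import pickle
f=grab_frame("side");g=grab_frame("top")
pickle.dump((f,g),open("fr0.pkl","wb"))
crop(g,205,155,130,75,6,"t1"); crop(f,200,170,110,115,5,"s1")
E
```

```text
(no output)
```

View pics/t1.png

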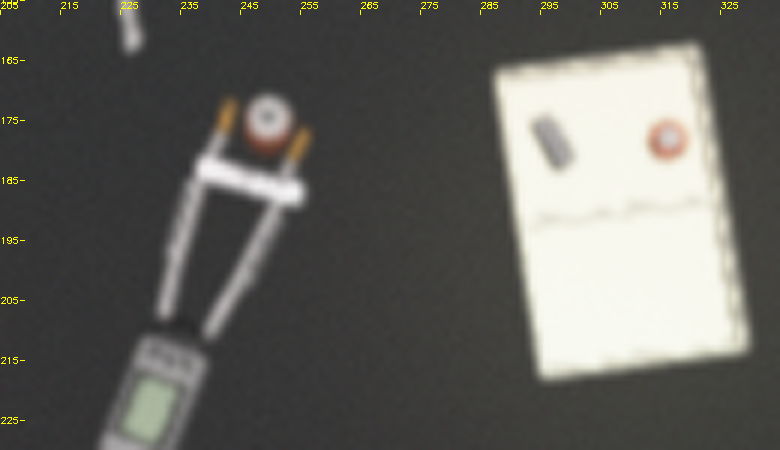

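View pics/s1.png

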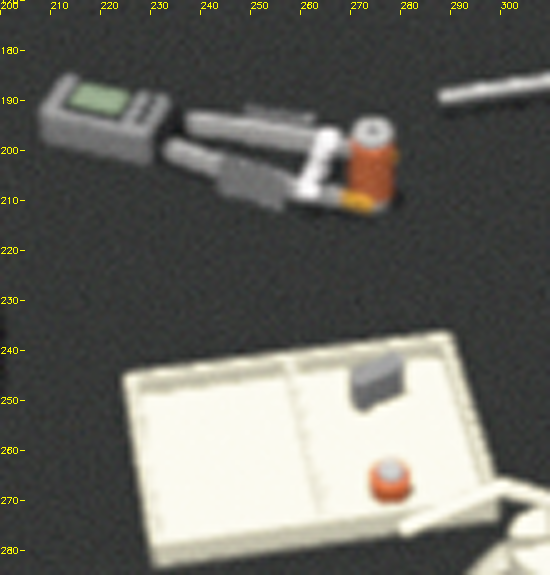

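Run:
```python
from h import *
import pickle
f,g=pickle.load(open("fr0.pkl","rb"))
T=lambda x,y:(205+(x+.5)/6-.5,155+(y+.5)/6-.5)
S=lambda x,y:(200+(x+.5)/5-.5,170+(y+.5)/5-.5)
print("cap top",plane(g,*T(268,115),.046),"side",plane(f,*S(374,131),.046),"tri",tri(f,g,S(374,131),T(268,115)))
for n,p in dict(tl=(232,101),tr=(309,130),sl=(197,165),sr=(305,195),armrl=(163,318),armrr=(210,335)).items(): print(n,plane(g,*T(*p),.015))
print("tipR side",plane(f,*S(384,205),.012))
print("tray top");c=[plane(g,*T(*p),.015) for p in((497,70),(700,44),(748,352),(541,380))];print(np.array(c),np.mean(c,0))
print("tray side");c=[plane(f,*S(*p),.015) for p in((124,376),(450,334),(498,508),(155,555))];print(np.array(c),np.mean(c,0))
# head top corners via full view
crop(g,210,195,50,50,12,"t2")
# also jar/base check
```

```text
cap top [ 0.6186 -0.0671  0.046 ] side [ 0.6171 -0.0697  0.046 ] tri [ 0.6181 -0.0672  0.0442]
tl [ 0.6319 -0.0498  0.015 ]
tr [ 0.6171 -0.0873  0.015 ]
sl [ 0.6003 -0.0325  0.015 ]
sr [ 0.585  -0.0849  0.015 ]
armrl [ 0.5256 -0.0156  0.015 ]
armrr [ 0.5171 -0.0382  0.015 ]
tipR side [ 0.6215 -0.0867  0.012 ]
tray top
[[ 0.6462 -0.18    0.015 ]
 [ 0.6583 -0.2805  0.015 ]
 [ 0.5058 -0.2978  0.015 ]
 [ 0.4934 -0.1973  0.015 ]] [ 0.5759 -0.2389  0.015 ]
tray side
[[ 0.4938 -0.2007  0.015 ]
 [ 0.6449 -0.1816  0.015 ]
 [ 0.655  -0.2872  0.015 ]
 [ 0.5082 -0.3052  0.015 ]] [ 0.5755 -0.2437  0.015 ]
```

View pics/t2.png

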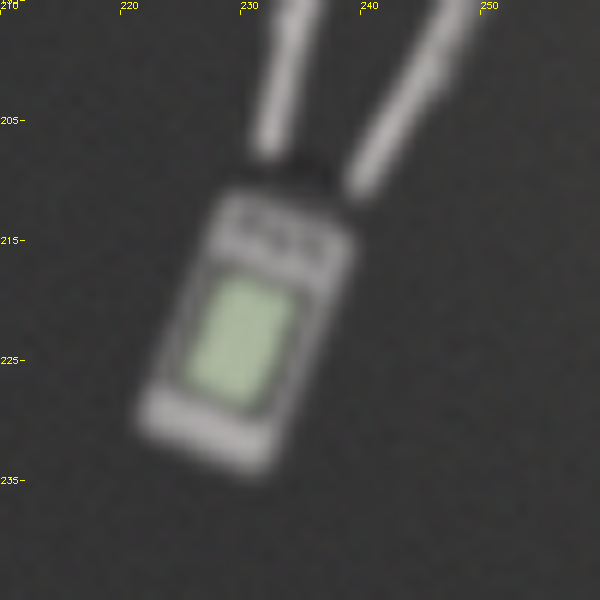

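Run:
```python
from h import *
import pickle
f,g=pickle.load(open("fr0.pkl","rb"))
T=lambda x,y:(210+(x+.5)/12-.5,195+(y+.5)/12-.5)
c=np.array([plane(g,*T(*p),.024) for p in((222,188),(357,238),(264,480),(133,427))]);print(c)
fr=c[:2].mean(0);re=c[2:].mean(0);print(fr,re,np.linalg.norm(fr-re))
tip=np.array([.6245,-.0685]);d=fr-re;print("yaw head",np.degrees(np.arctan2(d[1],d[0])))
m=(fr+re)[:2]/2;d=tip-m;L=np.linalg.norm(d);print("yaw",np.degrees(np.arctan2(d[1],d[0])),L)
u=d/L
# head mid is at origin-11.5mm -> grips at +83.5; tip at grips+63 =>146.5
print("grips from head",m+u*.0835,"from tips",tip-u*.063)
s=np.array([(.6003-.0+.585)/2,(-.0325-.0849)/2]);print("strip along", (s-m)@u, "perp",(s-m)@[-u[1],u[0]])
a=(np.array([.5256,-.0156])+[.5171,-.0382])/2;print("arm rear along",(a-m)@u,"perp",(a-m)@[-u[1],u[0]])
```

```text
[[ 0.517  -0.0052  0.024 ]
 [ 0.5046 -0.0374  0.024 ]
 [ 0.4474 -0.0149  0.024 ]
 [ 0.4603  0.0161  0.024 ]]
[ 0.5108 -0.0213  0.024 ] [0.4538 0.0006 0.024 ] 0.061060799903205384
yaw head -21.00048882204701
yaw -22.24126623367137 0.1535945625787384
grips from head [ 0.5596 -0.042 ] from tips [ 0.5662 -0.0447]
strip along 0.12040488573830517 perp -0.0029846023566999437
arm rear along 0.042373193781042234 perp -0.000538166114568246
```

```bash
cat >> h.py <<'E'
from scipy.spatial.transform import Rotation as Ro
def st():
    s=bot.observe();R=Ro.from_euler("xyz",s["tool_rot"]).as_matrix();return s,R
def goto(p,yaw):  # yaw deg of jaw axis (mod 180)
    s,R=st();d=R.T@(np.asarray(p)-s["position"])*1000
    cur=np.degrees(np.arctan2(R[1,1],R[0,1]));dy=(yaw-cur+90)%180-90
    print("t",s["clock"],"pos",s["position"],"toolx",R[:,0],"tooly",R[:,1],"w",s["grip_width"])
    print("q",s["qpos"],"F",s["force"]);print("shift mm tool (before turn)",d,"turn about x",-dy)
E
python3 -c "
from h import *
goto([.618,-.068,.2],67.8)"
```

```text
t 0.2 pos [ 0.2159 -0.5863  0.231 ] toolx [-0.0003  0.0006 -1.    ] tooly [ 0.3455 -0.9384 -0.0007] w 0.08536889950634458
q [ 1.1478  0.5218 -0.0363  1.5998  0.0212  1.0211 -0.1128] F [ 0.3556 -0.1525  0.5438]
shift mm tool (before turn) [  31.1763 -347.4542 -556.461 ] turn about x 42.41314938166374
```

```bash
python3 -m pendant '[[0,-15,-25,0],[0,-29,-46,0],[0,-29,-46,0],[0,-29,-46,0],[0,-29,-46,0],[0,-29,-46,0],[0,-29,-46,0],[0,-29,-46,0],[0,-29,-46,0],[0,-29,-46,0],[0,-29,-46,0],[0,-29,-46,0]]' 0.2; python3 -c "
from h import *
goto([.618,-.068,.15],67.8)"
```

```text
clock: 1.7
position: [0.5997, -0.0882, 0.2313]
tool_rot: [0.533, 1.571, -2.256]
force: [0.4, -0.6, -0.3]
grip_width: 0.0514
t 1.7 pos [ 0.5997 -0.0882  0.2313] toolx [-0.0001 -0.0001 -1.    ] tooly [ 0.3453 -0.9385  0.    ] w 0.05141965237834687
q [ 0.1782  0.4959 -0.1872  1.6456  0.1048  1.01   -1.2609] F [ 0.3756 -0.6119 -0.2758]
shift mm tool (before turn) [ 81.2513 -12.5992 -24.1262] turn about x 42.40297810104019
```

```bash
python3 -m pendant '[[20,-6,-12,0],[20,-6,-12,0],[20,0,0,10.6],[20,0,0,10.6],[20,0,0,10.6],[10,0,0,10.6],[0,0,0,0],[0,0,0,0]]' 0.2; python3 -c "
from h import *
goto([.618,-.068,.024],67.8)
f=grab_frame('side');g=grab_frame('top')
crop(f,210,110,110,110,5,'s3');crop(g,200,120,110,90,7,'t3')
s,R=st()
for p in (s['position'],):
  print(proj(f,p),proj(g,p))
"
```

```text
clock: 2.7
position: [0.6172, -0.0706, 0.1214]
tool_rot: [2.137, 1.571, -1.388]
force: [-0.8, 0.2, 0.4]
grip_width: 0.0513
t 2.7 pos [ 0.6172 -0.0706  0.1214] toolx [ 0.     -0.0003 -1.    ] tooly [-0.3744 -0.9273  0.0002] w 0.051323759249771325
q [ 0.0141  0.6441  0.0065  1.703  -0.0051  0.7945 -1.9316] F [-0.8318  0.1628  0.3706]
shift mm tool (before turn) [97.4017 -2.7794  0.2382] turn about x 0.2156325292294241
[275.0855 171.4005] [250.6305 168.679 ]
```

View pics/s3.png

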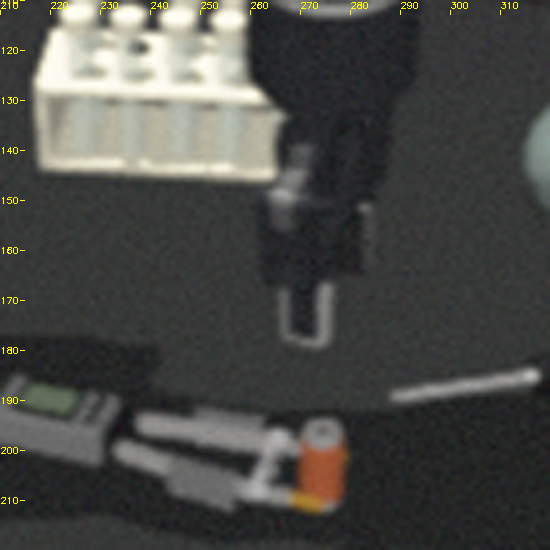

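View pics/t3.png

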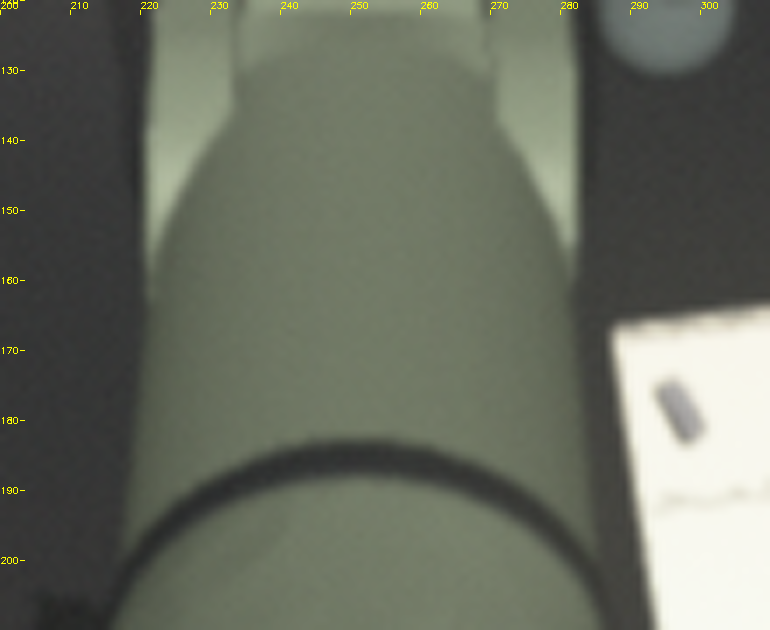

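```bash
python3 -c "
from h import *
f=grab_frame('side')
s,R=st()
S=lambda x,y:(210+(x+.5)/5-.5,110+(y+.5)/5-.5)
for o in (.0257,.0357):
 for b in (0,.008,.013):
  for z in(-.011,.011): print(o,b,z,(proj(f,s['position']+R@[-b,o,z])-[209.5,109.5])*5)
print(proj(f,[.617,-.069,.046]),proj(f,[.617,-.0665,.046]))
"
```

```text
0.0257 0 -0.011 [333.5749 345.4122]
0.0257 0 0.011 [288.5409 335.9917]
0.0257 0.008 -0.011 [333.9141 331.6406]
0.0257 0.008 0.011 [288.655  322.2482]
0.0257 0.013 -0.011 [334.1278 322.9634]
0.0257 0.013 0.011 [288.7268 313.5892]
0.0357 0 -0.011 [326.9525 357.9555]
0.0357 0 0.011 [281.6342 348.3996]
0.0357 0.008 -0.011 [327.2608 344.1478]
0.0357 0.008 0.011 [281.7146 334.6199]
0.0357 0.013 -0.011 [327.4551 335.4474]
0.0357 0.013 0.011 [281.7653 325.9374]
[274.3351 195.6322] [274.2615 194.9879]
```

```bash
python3 -m pendant '[[10,-2.6,0,0],[25,0,0,0],[25,0,0,0],[20,0,0,0],[15,0,0,0],[0,0,0,0]]' 0.2; python3 -c "
from h import *
goto([.6178,-.068,.025],67.8)
f=grab_frame('side')
crop(f,210,130,110,90,6,'s4')
"
```

```text
clock: 3.6
position: [0.6177, -0.0676, 0.0253]
tool_rot: [0.321, 1.569, 3.075]
force: [-0.6, -0.3, -0.0]
grip_width: 0.0512
t 3.6 pos [ 0.6177 -0.0676  0.0253] toolx [-0.0015  0.0001 -1.    ] tooly [-0.3775 -0.926   0.0005] w 0.051246288142909484
q [ 0.0125  0.7844  0.0017  1.736  -0.0022  0.6227 -1.9423] F [-0.5522 -0.3151 -0.0142]
shift mm tool (before turn) [ 0.3264  0.3463 -0.2323] turn about x 0.01982095420476071
```

View pics/s4.png

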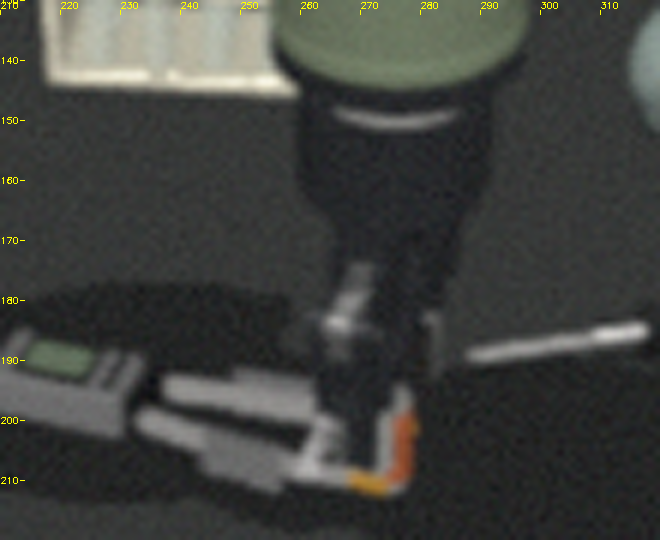

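```bash
python3 -m pendant '[[0,0,0,0],[0,0,0,0],[0,0,0,0],[0,0,0,0],[0,0,0,0],[0,0,0,0]]' -1 30; python3 -m pendant '[[0,0,0,0],[0,0,0,0]]'
```

```text
clock: 4.4
position: [0.6187, -0.0678, 0.027]
tool_rot: [-2.83, 1.57, -0.076]
force: [-0.4, -0.5, 6.2]
grip_width: 0.0208
clock: 4.65
position: [0.6187, -0.0678, 0.027]
tool_rot: [-2.862, 1.57, -0.108]
force: [-0.8, -0.6, 7.2]
grip_width: 0.0205
```

```bash
python3 -m pendant '[[-4,0,0,0],[-6,0,0,0],[-10,0,0,0],[-10,0,0,0],[0,0,0,0]]'; python3 -c "
from h import *
f=grab_frame('side')
crop(f,210,130,110,90,6,'s5')
"
```

```text
clock: 5.28
position: [0.6188, -0.0677, 0.0574]
tool_rot: [-2.764, 1.569, -0.01]
force: [-0.5, -0.2, -0.5]
grip_width: 0.0208
```

View pics/s5.png

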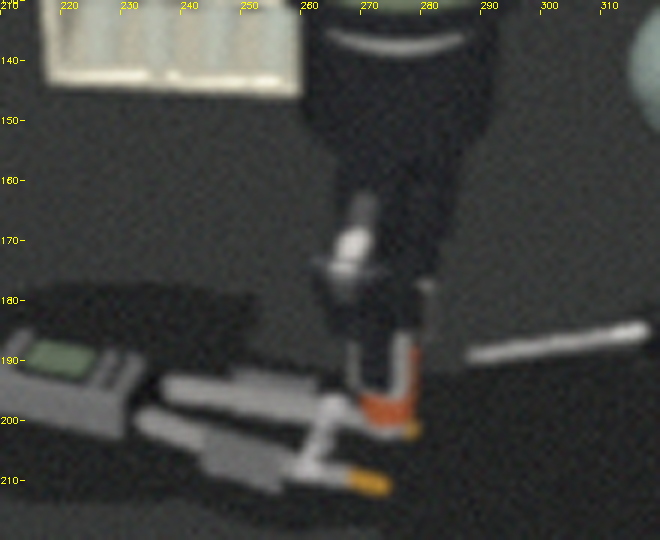

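```bash
python3 -m pendant '[[-15,0,0,0],[-20,0,0,0],[0,0,0,0]]'; python3 -c "
from h import *
goto([.5395,-.245,.09],67.8)"
```

```text
clock: 5.7
position: [0.6193, -0.0678, 0.0937]
tool_rot: [-2.787, 1.568, -0.033]
force: [-0.5, -0.4, -0.1]
grip_width: 0.0207
t 5.7 pos [ 0.6193 -0.0678  0.0937] toolx [ 0.0032 -0.0001 -1.    ] tooly [-0.3778 -0.9259 -0.0011] w 0.02072557117830757
q [ 0.0101  0.6831  0.0055  1.7151 -0.0051  0.7402 -1.94  ] F [-0.5084 -0.4227 -0.0994]
shift mm tool (before turn) [  3.4697 194.2706   6.9838] turn about x 0.00409117038009299
```

```bash
python3 -m pendant '[[0,12,0,0],[0,25,1,0],[0,35,1,0],[0,35,1,0],[0,35,1,0],[0,30,1,0],[0,15,1,0],[0,7,1,0],[0,0,0,0],[0,0,0,0]]'; python3 -c "
from h import *
f=grab_frame('side');g=grab_frame('top')
crop(f,215,165,110,110,5,'s6');crop(g,270,140,80,90,6,'t6')
goto([.5395,-.245,.031],67.8)"
```

```text
clock: 6.95
position: [0.539, -0.2436, 0.0913]
tool_rot: [-1.586, 1.57, 1.17]
force: [-0.1, -0.6, -0.5]
grip_width: 0.0209
t 7.05 pos [ 0.5389 -0.2438  0.0913] toolx [ 0.0001  0.0003 -1.    ] tooly [-0.3765 -0.9264 -0.0003] w 0.020236999485557974
q [ 0.3317  0.6476 -0.01    1.8002  0.0089  0.6939 -1.6399] F [ 0.0916 -0.6864 -0.4944]
shift mm tool (before turn) [60.2578  0.9347 -1.0642] turn about x 0.08238030343864011
```

View pics/s6.png

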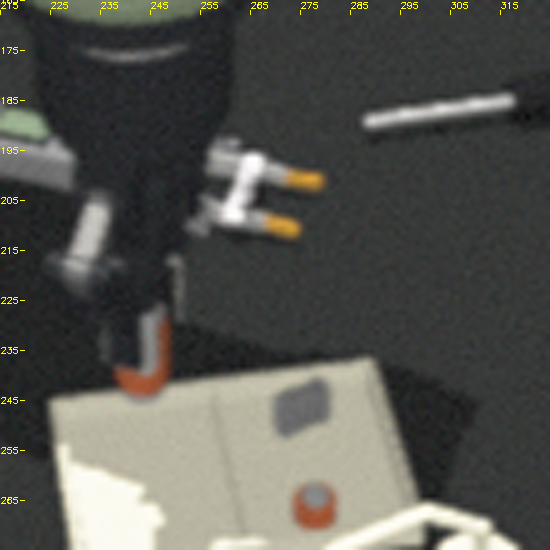

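View pics/t6.png

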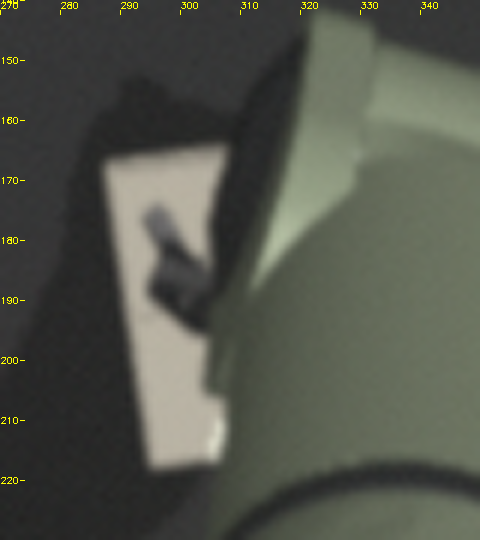

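```bash
python3 -m pendant '[[10,0,0,0],[16,0,0,0],[16,0,0,0],[10,0,0,0],[4,0,0,0],[0,0,0,0]]'; python3 -m pendant '[[2,0,0,0],[2,0,0,0],[1,0,0,0],[0,0,0,0]]'
```

```text
clock: 7.8
position: [0.5384, -0.2446, 0.0352]
tool_rot: [0.005, 1.571, 2.759]
force: [-0.2, 0.2, -0.0]
grip_width: 0.0207
clock: 8.3
position: [0.5385, -0.2446, 0.0303]
tool_rot: [-2.246, 1.571, 0.508]
force: [0.0, 0.1, -0.2]
grip_width: 0.0206
```

```bash
python3 -m pendant '[[0.6,0,0,0],[0,0,0,0]]';python3 -m pendant '[[0.6,0,0,0],[0,0,0,0]]'; python3 -c "
from h import *
f=grab_frame('side')
crop(f,215,165,110,110,5,'s7')"
```

```text
clock: 8.55
position: [0.5387, -0.2447, 0.03]
tool_rot: [-3.076, 1.57, -0.322]
force: [-1.4, 1.1, 4.7]
grip_width: 0.021
clock: 8.8
position: [0.539, -0.2449, 0.0299]
tool_rot: [-3.134, 1.57, -0.38]
force: [-1.9, 0.2, 12.1]
grip_width: 0.0205
```

View pics/s7.png

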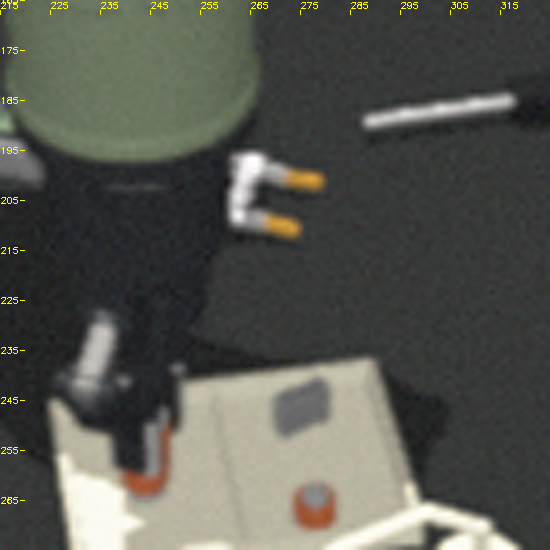

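```bash
python3 -m pendant '[[-0.8,0,0,0],[0,0,0,0],[0,0,0,0],[0,0,0,0],[0,0,0,0]]' 0.2; python3 -m pendant '[[-10,0,0,0],[-20,0,0,0],[-30,0,0,0],[-30,0,0,0],[-20,0,0,0],[0,0,0,0]]'; python3 -c "
from h import *
f=grab_frame('side')
crop(f,205,165,110,110,5,'s8')
goto([.565,-.0445,.14],67.8)"
```

```text
clock: 9.48
position: [0.5384, -0.2447, 0.0298]
tool_rot: [0.092, 1.571, 2.846]
force: [-0.3, 0.2, 0.6]
grip_width: 0.0513
clock: 10.22
position: [0.5393, -0.2451, 0.1426]
tool_rot: [-3.093, 1.567, -0.339]
force: [0.3, -0.4, -1.0]
grip_width: 0.0517
t 10.275 pos [ 0.5388 -0.2448  0.1413] toolx [ 0.0019 -0.0006 -1.    ] tooly [-0.3777 -0.9259 -0.0001] w 0.051205071868708055
q [ 0.3316  0.5759 -0.0075  1.7726  0.0057  0.791  -1.6368] F [-1.0686 -1.0174 -0.7112]
shift mm tool (before turn) [   1.2698 -195.3453   51.401 ] turn about x 0.011411617965109144
```

View pics/s8.png

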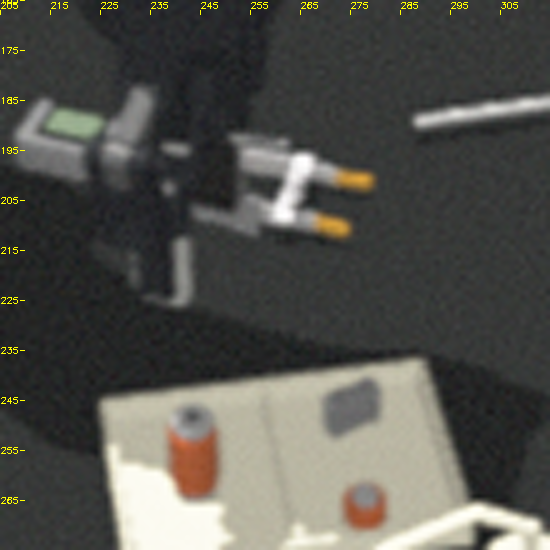

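Run:
```python
from h import *
g=grab_frame("top");f=grab_frame("side")
crop(g,205,160,80,80,7,"t9")
S=lambda x,y:(205+(x+.5)/5-.5,165+(y+.5)/5-.5)
a=plane(f,*S(374,181),.013);b=plane(f,*S(351,231),.013);print(a,b,(a+b)/2)
```

```text
[ 0.6319 -0.0507  0.013 ] [ 0.6173 -0.0884  0.013 ] [ 0.6246 -0.0696  0.013 ]
```

View pics/t9.png

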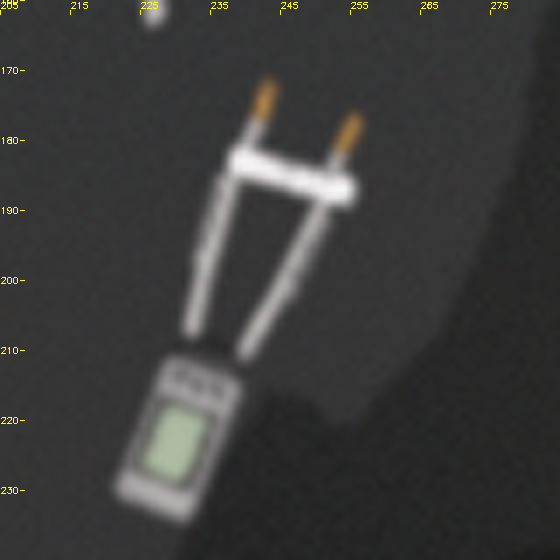

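```bash
python3 -m pendant '[[0,-12,3,0],[0,-25,6,0],[0,-30,8,0],[0,-30,8,0],[0,-30,8,0],[0,-30,8,0],[0,-22,6,0],[0,-13,4,0],[10,-3,1,0],[20,0,0,0],[20,0,0,0],[10,0,0,0]]' 0.5; python3 -m pendant '[[0,0,0,0],[0,0,0,0]]'; python3 -c "
from h import *
goto([.5652,-.045,.004],68.1)"
```

```text
clock: 11.88
position: [0.5632, -0.0452, 0.0784]
tool_rot: [0.552, 1.569, -2.978]
force: [0.1, -0.2, -0.3]
grip_width: 0.0643
clock: 12.12
position: [0.5642, -0.0447, 0.0804]
tool_rot: [-2.797, 1.57, -0.043]
force: [-0.1, 0.3, 0.4]
grip_width: 0.0639
t 12.125 pos [ 0.5642 -0.0447  0.0804] toolx [ 0.0007 -0.     -1.    ] tooly [-0.378  -0.9258 -0.0002] w 0.06391502943888161
q [-0.0148  0.6331 -0.0153  1.8739  0.0154  0.6341 -1.9979] F [-0.0739  0.2515  0.4119]
shift mm tool (before turn) [76.3941 -0.0511 -0.9849] turn about x -0.3094420776558877
```

```bash
python3 -m pendant '[[15,0,-1,-0.3],[15,0,0,0],[10,0,0,0],[0,0,0,0]]'; python3 -c "
from h import *
goto([.5652,-.045,.004],68.1)
f=grab_frame('side')
crop(f,205,130,110,95,6,'s10')"
```

```text
clock: 12.62
position: [0.5643, -0.0448, 0.0389]
tool_rot: [0.382, 1.569, -3.141]
force: [-0.1, -0.2, -0.5]
grip_width: 0.0638
t 12.625 pos [ 0.5643 -0.0448  0.0389] toolx [-0.0016 -0.     -1.    ] tooly [-0.3727 -0.9279  0.0006] w 0.06380673440299449
q [-0.0134  0.7021 -0.0169  1.8847  0.0206  0.5566 -1.9966] F [-0.1157 -0.1544 -0.4785]
shift mm tool (before turn) [34.8683 -0.1655 -0.9533] turn about x 0.01630812755115585
```

View pics/s10.png

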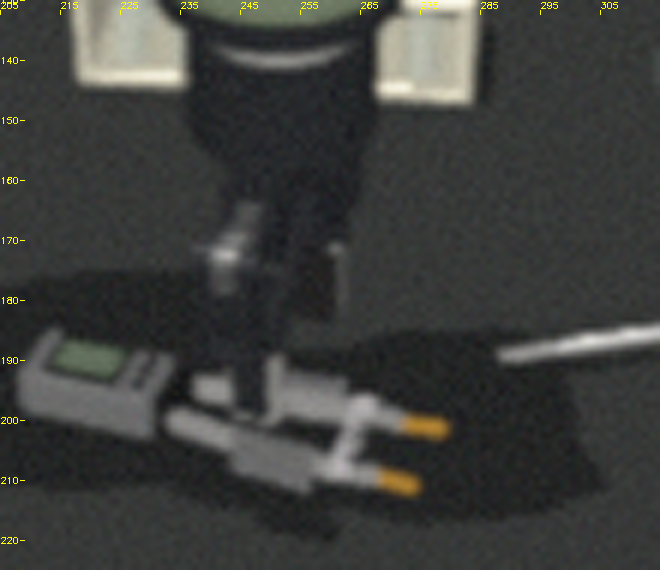

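```bash
python3 -c "
from h import *
f=grab_frame('side');s,R=st()
c=lambda X:(proj(f,X)-[204.5,129.5])*6
p=s['position']
for b in(.004,.008):
  print('finger tip now inner edges',[c(p+R@[-b,.0319,z]) for z in(-.011,.011)],'outer',[c(p+R@[-b,.0419,z]) for z in(-.011,.011)])
yaw=np.radians(-22)
G=np.array([.5660,-.0452,0]);u=np.array([np.cos(yaw),np.sin(yaw),0]);n=np.array([-u[1],u[0],0]);
for L,w in((-.018,-.022),(.018,-.025)):
  for z in(0,.024): print('grip near',L,z,c(G+u*L+n*w+[0,0,z]))
print('tips',c(G+u*.063+n*.018+[0,0,.012]),c(G+u*.063-n*.018+[0,0,.012]))
"
```

```text
finger tip now inner edges [array([289.6089, 419.9764]), array([239.3093, 408.7656])] outer [array([281.2542, 435.0144]), array([230.6592, 423.6521])]
finger tip now inner edges [array([289.4777, 412.5021]), array([239.0615, 401.303 ])] outer [array([281.1024, 427.525 ]), array([230.3895, 416.1741])]
grip near -0.018 0 [237.248  470.6252]
grip near -0.018 0.024 [235.7611 427.6587]
grip near 0.018 0 [314.6707 493.5113]
grip near 0.018 0.024 [314.2386 450.423 ]
tips [447.8928 431.7418] [422.0843 484.9314]
```

```bash
python3 -m pendant '[[10,0,-0.5,0],[15,0,0,0],[7,0,0,0],[2.5,0,0,0],[0,0,0,0],[0,0,0,0]]'; python3 -m pendant '[[0,0,0,0],[0,0,0,0],[0,0,0,0],[0,0,0,0]]' 0.0 30; python3 -c "
from h import *
goto([.5652,-.045,.004],68.1)
f=grab_frame('side')
crop(f,205,130,110,95,6,'s11')"
```

```text
clock: 13.48
position: [0.5656, -0.045, 0.0057]
tool_rot: [-2.779, 1.57, -0.02]
force: [0.5, -0.6, 0.0]
grip_width: 0.0641
clock: 13.98
position: [0.5657, -0.045, 0.0058]
tool_rot: [-2.757, 1.57, 0.003]
force: [0.2, 0.2, 5.1]
grip_width: 0.0428
t 13.975 pos [ 0.5657 -0.045   0.0058] toolx [ 0.0008  0.     -1.    ] tooly [-0.3728 -0.9279 -0.0003] w 0.04278203015544272
q [-0.0134  0.7595 -0.0164  1.8878  0.0238  0.4937 -1.9991] F [0.1702 0.185  5.0873]
shift mm tool (before turn) [1.8377 0.1586 0.4403] turn about x 0.011008681107171014
```

View pics/s11.png

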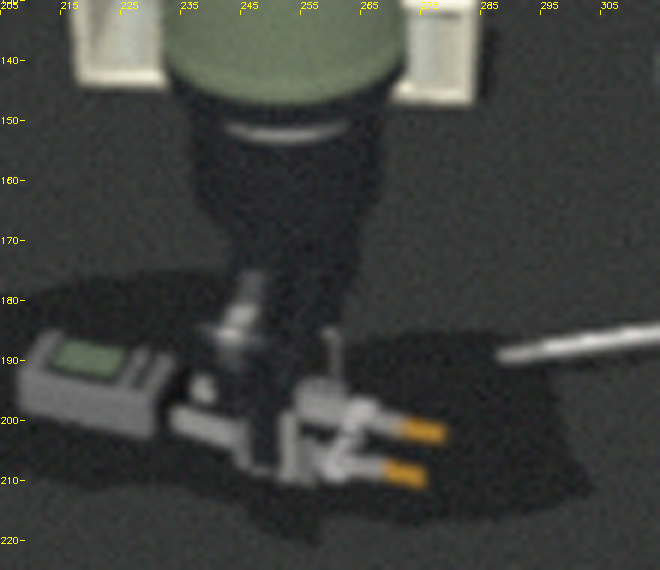

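```bash
python3 -m pendant '[[0,0,0,0],[0,0,0,0],[0,0,0,0],[0,0,0,0]]' -0.13 40; python3 -m pendant '[[0,0,0,0],[0,0,0,0],[0,0,0,0]]' -0.18 40
cat > gap.py <<'E'
from h import *
import sys
# average frames, save crop of both
def avg(n,k=6):
    fs=[grab_frame(n) for _ in range(k)]
    f=fs[0]; f["img"]=np.mean([x["img"].astype(float) for x in fs],0); return f
f=avg("side"); 
import pickle; pickle.dump(f,open("gap.pkl","wb"))
print(st()[0]["position"],st()[0]["grip_width"],st()[0]["force"])
u,v,w,h=map(int,sys.argv[2:6])
ff=dict(f);ff["img"]=f["img"].round().astype(np.uint8)
crop(ff,u,v,w,h,10,sys.argv[1])
E
python3 gap.py g1 250 185 45 35
```

```text
clock: 14.52
position: [0.5658, -0.0451, 0.006]
tool_rot: [-2.776, 1.57, -0.016]
force: [-0.9, -0.0, 6.8]
grip_width: 0.037
clock: 14.9
position: [0.5658, -0.0451, 0.006]
tool_rot: [-2.829, 1.57, -0.07]
force: [-1.3, -1.3, 7.0]
grip_width: 0.0354
[ 0.5658 -0.0451  0.006 ] 0.035206184088431326 [ 0.331  -0.3679  7.7666]
```

View pics/g1.png

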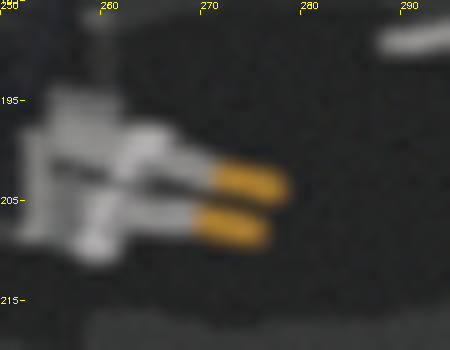

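```bash
cat > sep.py <<'E'
from h import *
import pickle,sys
def sep(im,u0,v0,s,f,z,name=""):
    im=im.astype(float); w=(im[:,:,0]-im[:,:,2]); w=np.clip(w-25,0,None)
    v,u=np.nonzero(w>0); ww=w[v,u]; P=np.c_[u,v].astype(float)
    P=np.c_[u0+(P[:,0]+.5)/s-.5, v0+(P[:,1]+.5)/s-.5]
    W=np.array([plane(f,a,b,z)[:2] for a,b in P])
    c,l=None,None
    yaw=np.radians(-21.9);n=np.array([-np.sin(yaw),np.cos(yaw)]);a=np.array([np.cos(yaw),np.sin(yaw)])
    y=W@n; m0,m1=y.min(),y.max()
    for _ in range(20):
        l=np.abs(y-m0)<np.abs(y-m1); m0=np.average(y[l],weights=ww[l]);m1=np.average(y[~l],weights=ww[~l])
    x=W@a
    o=[]
    for k in(l,~l):
        mx=np.average(x[k],weights=ww[k]);sl=np.polyfit(x[k],y[k],1,w=np.sqrt(ww[k]))[0];o.append((mx,x[k].max(),sl,ww[k].sum()))
    print(name,"sep y mm",(m1-m0)*1e3,"mid",(m0+m1)/2,"xcent",o[0][0],o[1][0],"slopes",o[0][2],o[1][2],"mass",o[0][3]/s/s,o[1][3]/s/s)
if __name__=="__main__":
    f=pickle.load(open("gap.pkl","rb"))
    im=cv2.imread("pics/s10.png")[:,:,::-1][400:510,360:470]
    sep(im,205+60,130+400/6,6,f,.012,"rest")
    im=cv2.imread("pics/s11.png")[:,:,::-1][400:510,360:470]
    sep(im,205+60,130+400/6,6,f,.012,"42.8")
    i=f["img"][195:215,265:285]
    sep(cv2.resize(i,None,fx=6,fy=6,interpolation=cv2.INTER_CUBIC),265,195,6,f,.012,"35.2")
E
python3 sep.py
```

```text
rest sep y mm 37.78468913779445 mid 0.16827059715552162 xcent 0.5955531499057947 0.595278217469475 slopes -0.13181179003499316 0.037938844507266346 mass 1562.4444444444443 1691.3333333333333
42.8 sep y mm 29.03587293274443 mid 0.1695943691753981 xcent 0.595999909161669 0.5948675983825455 slopes -0.12705756423662215 -0.022205230679364016 mass 1617.9444444444443 1613.4166666666667
35.2 sep y mm 17.241392184980302 mid 0.16949799063384874 xcent 0.5956746780632436 0.5952447985917191 slopes -0.07674747522632597 -0.07222584629335414 mass 1559.3066335225883 1568.6395635854994
```

```bash
python3 -m pendant '[[0,0,0,0],[0,0,0,0],[0,0,0,0],[0,0,0,0]]' -0.2 40; python3 gap.py g2 250 185 45 35; python3 sep.py | tail -1
```

```text
clock: 15.7
position: [0.5659, -0.0451, 0.0061]
tool_rot: [-2.813, 1.57, -0.053]
force: [-0.4, 0.0, 9.6]
grip_width: 0.0342
[ 0.5659 -0.0452  0.0061] 0.03429736964342707 [-1.4343 -1.1483 10.5388]
35.2 sep y mm 15.717463114209739 mid 0.1693810118482087 xcent 0.5956571186764971 0.5949430679485702 slopes -0.0950301358807831 -0.040685552353300014 mass 1502.9868332432188 1647.8679885340343
```

View pics/g2.png

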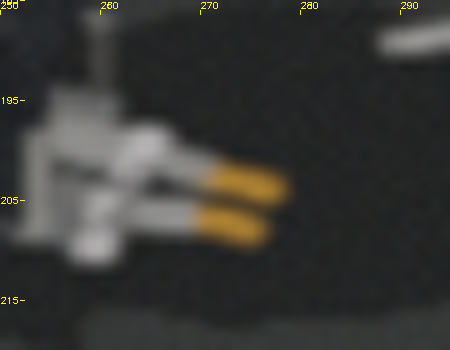

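```bash
python3 -m pendant '[[-2,0,0,0],[-4,0,0,0],[-6,0,0,0],[-8,0,0,0],[0,0,0,0]]'; python3 -m pendant '[[-5,0,0,0],[-10,0,0,0],[-15,0,0,0],[-15,0,0,0],[-15,0,0,0],[-10,0,0,0],[-5,0,0,0],[-2,0,0,0],[0,0,0,0],[0,0,0,0]]'; python3 gap.py g3 200 140 80 50; python3 -c "
from h import *
g=grab_frame('top');crop(g,200,140,80,80,7,'t12')"
```

```text
clock: 16.62
position: [0.5658, -0.045, 0.0262]
tool_rot: [-2.714, 1.57, 0.045]
force: [-0.4, -0.1, -0.8]
grip_width: 0.0344
clock: 17.88
position: [0.5651, -0.045, 0.102]
tool_rot: [0.305, 1.57, 3.064]
force: [-0.5, -0.0, -1.3]
grip_width: 0.0343
[ 0.5653 -0.045   0.1023] 0.03406059877345075 [-0.0476 -0.2594 -0.4056]
```

View pics/g3.png

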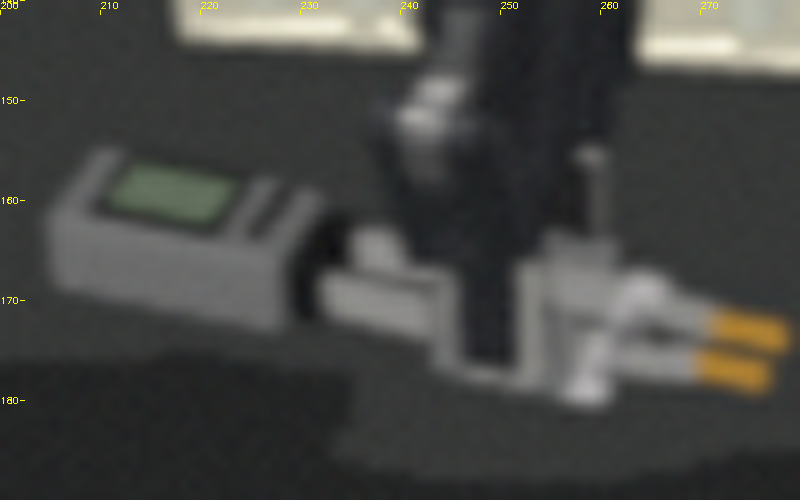

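View pics/t12.png

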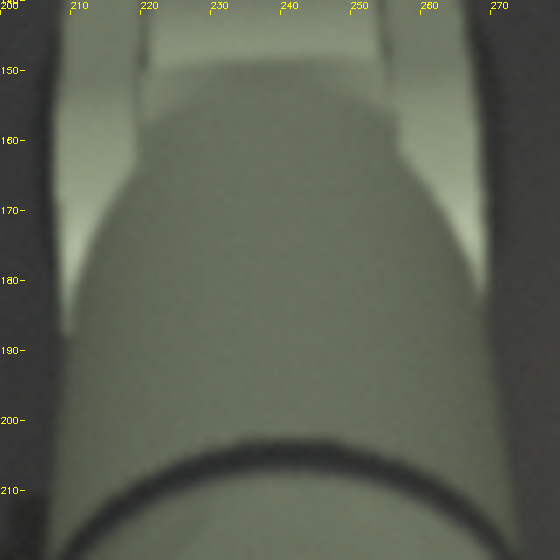

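```bash
cat > tilt.py <<'E'
from h import *
import pickle
from sep import sep
from scipy.optimize import least_squares
f=pickle.load(open("gap.pkl","rb"))
C=lambda X:(proj(f,X)-[199.5,139.5])*10
G0=np.array([.5665,-.0450,.108])
def pts(p):
    x,y,z,yaw,pit,gap=p
    R=Ro.from_euler("ZY",[yaw,pit]).as_matrix()
    h=.5*gap
    L=[[.063,h+.0015,0],[.063,-h-.0015,0],[-.047-.0,-.017,-.012],[-.120,-.017,-.012]]
    return np.array([C(np.array([x,y,z])+R@np.array(l)) for l in L])
p0=[*G0,np.radians(-22),0,.012]
print(pts(p0))
E
python3 tilt.py
python3 - <<'E'
from h import *
import pickle
from sep import sep
f=pickle.load(open("gap.pkl","rb"))
i=f["img"][165:185,265:285]
for z in(.104,.108,.112):sep(cv2.resize(i,None,fx=6,fy=6,interpolation=cv2.INTER_CUBIC),265,165,6,f,z,"lift")
E
```

```text
[[795.2093 341.6313]
 [776.3672 377.5476]
 [333.3213 349.6904]
 [ 59.9895 291.8497]]
lift sep y mm 15.5910354735026 mid 0.17438727583569288 xcent 0.5933213435408188 0.5926183945014184 slopes -0.09953040957519232 -0.07769259581340363 mass 1732.126930863076 1784.6105359239248
lift sep y mm 15.494148232354316 mid 0.16931880447898534 xcent 0.5948742061020327 0.5941756253929596 slopes -0.09953040957519275 -0.0776925958134038 mass 1732.126930863076 1784.6105359239248
lift sep y mm 15.397260991205975 mid 0.16425033312227783 xcent 0.5964270686632465 0.5957328562845009 slopes -0.099530409575192 -0.07769259581340406 mass 1732.126930863076 1784.6105359239248
```

```bash
sed -i 's/k=6/k=20/' gap.py; python3 -m pendant '[[0,0,0,0],[0,0,0,0],[0,0,0,0],[0,0,0,0]]' -0.205 40; python3 gap.py g4 250 155 40 30;  cat > prof.py <<'E'
# profile model: fit two blurred bars to orange signal across tips in world-y (tweezer frame), at z
from h import *
import pickle,sys
from scipy.optimize import least_squares
from scipy.special import erf
yaw=np.radians(-21.9);n=np.array([-np.sin(yaw),np.cos(yaw)]);a=np.array([np.cos(yaw),np.sin(yaw)])
def fit(im,u0,v0,s,f,z,t=None):
    w=im[:,:,0].astype(float)-im[:,:,2]
    v,u=np.mgrid[:w.shape[0],:w.shape[1]]
    W=np.array([plane(f,u0+(p+.5)/s-.5,v0+(q+.5)/s-.5,z)[:2] for p,q in zip(u.ravel(),v.ravel())])
    x=W@a;y=W@n;w=w.ravel();xc=np.average(x,weights=np.clip(w-25,0,None));yc=np.average(y,weights=np.clip(w-25,0,None))
    X=(x-xc)*1e3;Y=(y-yc)*1e3
    def m(p):
        A,bg,L,sx,s_,y0,sep,sk,th,b,x0=p
        o=bg
        for sg in(-1,1):
            c=y0+sg*sep/2+(sk+sg*b/2)*X; 
            xx=X-x0-sg*0.0
            o=o+A*.25*(erf((Y-c+th/2)/s_)-erf((Y-c-th/2)/s_))*(erf((xx+L/2)/sx)-erf((xx-L/2)/sx))
        return o-w
    r=least_squares(m,[130,2,14,2,3,0,20 if t is None else t,-.08,6,0,0])
    print("A,bg,L,sx,s,y0,sep,skew,th,splay,x0",r.x,"rms",np.sqrt(np.mean(r.fun**2)))
if __name__=="__main__":
    f=pickle.load(open("gap.pkl","rb"))
    im=cv2.imread("pics/s10.png")[:,:,::-1][400:510:1,360:470:1]
    fit(im,265,130+400/6,6,f,.012,38)
    fit(f["img"][165:185,265:285],265,165,1,f,.108,15)
E
python3 prof.py
```

```text
clock: 18.73
position: [0.5654, -0.045, 0.1024]
tool_rot: [-2.954, 1.571, -0.195]
force: [-0.3, 0.9, -0.3]
grip_width: 0.0343
[ 0.5653 -0.045   0.1024] 0.0339539553762046 [-0.1065  0.0689 -1.6319]
A,bg,L,sx,s,y0,sep,skew,th,splay,x0 [132.1145  -1.5017  18.2673   3.6198   4.0713  -0.7216  37.7662  -0.0441
  11.3391   0.1719  -0.1152] rms 4.128572139854803
A,bg,L,sx,s,y0,sep,skew,th,splay,x0 [128.317   -0.5584  17.9618   3.5983   3.8232  -0.1642  15.7907  -0.0776
  11.3702   0.0285  -0.0279] rms 3.3617757378804303
```

View pics/g4.png

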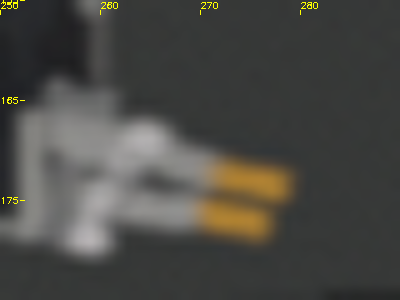

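```bash
python3 -m pendant '[[0,0,0,0],[0,0,0,0],[0,0,0,0],[0,0,0,0]]' -0.215 40; python3 gap.py g5 250 155 40 30; python3 prof.py|tail -2
python3 - <<'E'
from h import *
f=grab_frame("side");crop(f,200,130,110,150,4,"s13")
E
```

```text
clock: 20.23
position: [0.5653, -0.045, 0.1024]
tool_rot: [0.146, 1.571, 2.906]
force: [-0.3, -0.1, -0.5]
grip_width: 0.0338
[ 0.5653 -0.045   0.1024] 0.03390641741008621 [ 0.5229  0.3375 -1.1904]
A,bg,L,sx,s,y0,sep,skew,th,splay,x0 [128.9124  -0.5872  18.351    3.4169   3.8711  -0.1952  14.9325  -0.1155
  11.2515   0.0289  -0.01  ] rms 3.447266171221772
```

View pics/s13.png

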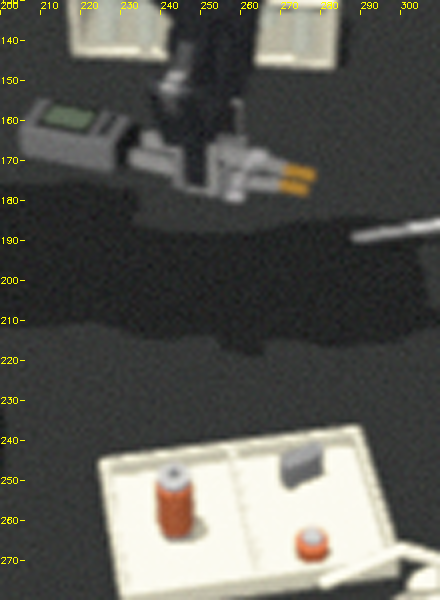

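```bash
python3 -m pendant '[[0,0,0,0],[0,0,0,0],[0,0,0,0],[0,0,0,0],[0,0,0,0],[0,0,0,0],[0,0,0,0],[0,0,0,0],[0,0,0,0],[0,0,0,0],[0,0,0,0],[0,0,0,0]]'; python3 -m pendant '[[0,0,0,0],[0,0,0,0],[0,0,0,0],[0,0,0,0],[0,0,0,0],[0,0,0,0],[0,0,0,0],[0,0,0,0],[0,0,0,0],[0,0,0,0],[0,0,0,0],[0,0,0,0]]';python3 gap.py g6 200 140 80 50; python3 prof.py|tail -2
```

```text
clock: 22.78
position: [0.5653, -0.045, 0.1024]
tool_rot: [-1.142, 1.571, 1.618]
force: [-0.6, 0.2, 0.2]
grip_width: 0.0337
clock: 24.28
position: [0.5653, -0.045, 0.1024]
tool_rot: [0.282, 1.571, 3.041]
force: [0.6, 0.1, 0.0]
grip_width: 0.0335
[ 0.5653 -0.045   0.1024] 0.03389895731844948 [ 0.5131 -0.2682 -1.3082]
A,bg,L,sx,s,y0,sep,skew,th,splay,x0 [128.9307  -0.596   18.3521   3.4249   3.8797  -0.1928  14.9167  -0.1175
  11.2539   0.0319  -0.0066] rms 3.4421099110139353
```

View pics/g6.png

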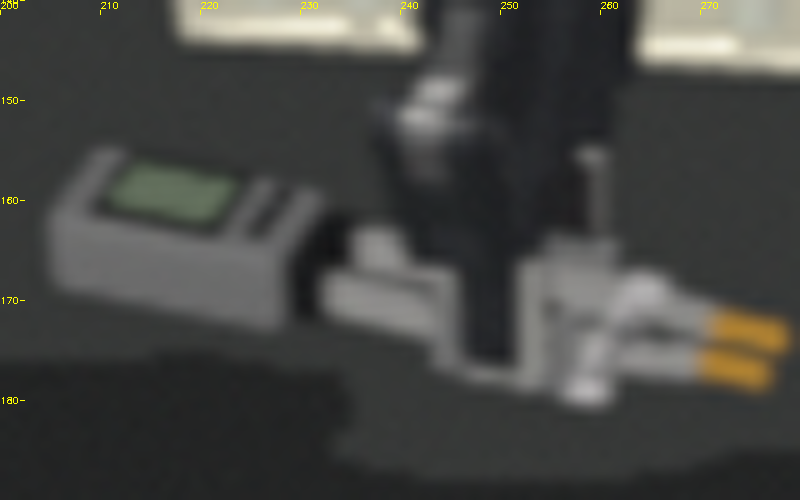

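```bash
python3 -c "
from workcell import job_done
print(job_done())"
```

```text
the job is handed in; nothing more can be done
None
```

I moved the capacitor into the tray's empty compartment and handed the job in at about 25 s, with the tweezers squeezed, level and steady in the gripper. No verdict was reported.

- **Capacitor:** the last wide picture shows it upright in the near compartment with the fingers well clear. The brick and puck look unmoved. I did not re-check the rest of the bench.
- **Tweezers:** they are gripped by the two finger grips and held with the underside about 96 mm above the bench. They look level to within about 1–2° and showed no change over a 4 s hold.
- **Tip gap:** the side-camera fit gives about 11.9 mm, calibrated on the 36 mm rest gap. I trust it to roughly 1 mm. The gripper's width reading was 33.5–33.9 mm against the nominal 34 mm.
- **Checks that disagreed:**
  - The tip-splay angle from the same fit suggested a gap of about 16 mm. I discounted it because it scattered too much between pictures.
  - The gripper also read 20.7 mm on the 22 mm capacitor. I put that down to pad compliance at 30 N, so I set the width by the camera gap rather than by the reading.
  - The top camera could not see the raised tweezers because the arm was in the way.

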